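Switch on the FPV kit, aircraft last

TASK

Power up the drone kit on the desk the way a pilot does, ground side first: with a fingertip press in the red power button on the hand controller, then the one on the goggles, and only then the one on the drone, each one gently, all the way until it stays in. Do not pick up, tip or shove any of the three, leave the rest of the desk as it is, and finish with the hand clear of everything.

Things in the scene. Friction and masses are not known exactly. Their poses are not given: they have to be found in the camera images.
- controller: Hand controller: a light grey game-pad style radio with black grips, lying face up, about 180 wide (along its y) x about 155 deep (along its x) x 45 mm high at its face, 0.4 kg, loose. Origin: under its middle, on the desk. x points away from the pilot's edge (the two grips lie to -x), z up. Two thumb sticks stand on its face at x = +12, y = +48 and -48 mm, up to 66 mm above the desk.
- controller_power_top (a point): Centre of the top of the controller's red round power button (18 mm across), on the middle of its face 20 mm to -x of the controller's origin; 53 mm above the desk when off. z up.
- controller_power (a joint): Controller's power button, m pressed: 0 = off, standing 8 mm above the face; 0.004 = all the way in (on), 4 mm still showing. It moves straight down, resists with about 3 N and stays where it is left (it never springs back). The red cap over it is soft silicone: it gives about 0.8 mm before the button moves and up to 3 mm in all (about 4 N per mm), and rises again when let go.
- goggles: FPV goggles: a grey rounded box with a black visor towards its +x and two eyepieces in a foam frame towards its -x, standing on its underside, 168 wide (y; 215 over the folded aerials) x about 105 deep (x) x 78 mm high, 0.45 kg, loose. Origin: under its middle, on the desk.
- goggles_power_top (a point): Centre of the top of the goggles' red round power button (18 mm across), on the flat top 40 mm to -y of the goggles' origin; 86 mm above the desk when off. Nothing near it stands higher.
- goggles_power (a joint): Goggles' power button, m pressed: 0 = off, standing 8 mm above the shell; 0.004 = all the way in (on). Straight down, about 3 N, stays where it is left; soft cap as on the controller.
- drone: Drone: a small quadcopter with four black round ducts and orange propellers, nose and camera towards its +x, black battery with an orange band on its back half; 200 long (x) x 205 wide (y) x 85 mm high, 0.42 kg, loose, on four rubber feet. Origin: under its middle, on the desk. The ducts' rims are 44 mm above the desk.
- drone_power_top (a point): Centre of the top of the drone's red round power button (18 mm across), on the flat top of its battery 50 mm to -x of the drone's origin; 93 mm above the desk when off. Nothing near it stands higher.
- drone_power (a joint): Drone's power button, m pressed: 0 = off, standing 8 mm above the battery; 0.004 = all the way in (on). Straight down, about 3 N, stays where it is left; soft cap as on the controller.
- pack_blue: Spare blue battery pack, 78 x 36 x 34 mm, loose bystander; origin under its middle.
- pack_black: Spare black battery pack, 78 x 36 x 34 mm, loose bystander; origin under its middle.
- mug: White mug, 80 mm across, 95 mm high, handle to its +y, loose bystander; origin under its middle.
- handset: Black two-way radio standing upright, 34 x 56 x 110 mm with an aerial to 170 mm, loose bystander; origin under its middle.
- tape: Yellow roll of tape lying flat, 60 mm across, 19 mm high, loose bystander; origin under its middle.
- screw_jar: Small clear jar with a metal lid, 48 mm across, 45 mm high, loose bystander; origin under its middle.
- phone: Black phone lying flat, 74 x 152 x 9 mm, loose bystander; origin under its middle.
Not all that is in view belongs to the job. Leave any purple look-alike of the controller alone.

How it is judged:
On the way, in this order (a step that is already met when the one before it is completed fails the run):
1. the controller's power button is all the way in (value of joint controller_power above 0.003 m), for 0.1 s.
2. the goggles' power button is all the way in (value of joint goggles_power above 0.003 m), for 0.1 s.
3. the drone's power button is all the way in (value of joint drone_power above 0.003 m), for 0.1 s.
At the end, for the whole second after the job is handed in: All three power buttons are in by more than 3 of their 4 mm, and controller, goggles and drone stand at rest on the desk (within 5 mm of its height) (value of joint each of controller_power, goggles_power, drone_power above 0.003 m and linear speed of each of controller, goggles, drone below 0.02 m/s and height (world z) of each of controller, goggles, drone below 0.005 m); the robot touches nothing.
It fails at once if the goggles' button is pushed in more than 2 mm while the controller is still off (value of joint goggles_power above 0.002 m and value of joint controller_power below 0.002 m).
It fails at once if the drone's button is pushed in more than 2 mm while the controller or the goggles are still off (value of joint drone_power above 0.002 m and value of joint any of controller_power, goggles_power below 0.002 m).
It fails at once if the robot presses on the controller, goggles or drone with more than 30 N (contact force between any of controller, goggles, drone and the fingers above 30 N or contact force between any of controller, goggles, drone and the arm above 30 N).
It fails at once if the controller, goggles or drone is shoved more than 15 mm (its button, 20 mm), lifted more than 10 mm or tipped more than 0.15 rad (distance of any of controller, goggles, drone from where it was at the start of the episode above 0.015 m or distance of any of controller_power_top, goggles_power_top, drone_power_top from where it was at the start of the episode above 0.02 m or height (world z) of any of controller, goggles, drone above 0.01 m or angle between any of controller, goggles, drone's own z axis and vertical above 0.15 rad).
It fails at once if a bystander (battery pack, mug, two-way radio, tape, jar, phone) is moved more than 20 mm (distance of any of pack_blue, pack_black, mug, handset, tape, screw_jar, phone from where it was at the start of the episode above 0.02 m).
It also fails if it takes over 59 s, if anything falls off the work surface, if the arm or the gripper's body presses on something with over 40 N, if the wrist force passes 120 N, or if a joint passes its speed limit or range.

ROBOT

A 7-joint arm with a two-finger parallel gripper is mounted at the origin on the work surface. World frame = base frame: x ahead of the robot, y to its left, z up, the work surface at z = 0. Lengths are in m, angles in rad, forces in N, time in s.
With the tool pointing down it reaches from about 0.425 to 0.8 m from the base axis. Payload 8.3 kg.
Tool frame: the origin (TCP) lies between the finger pads; the fingertips stand 8 mm ahead of it and the grasp point (between the pads) lies 11 mm behind it; z points along the fingers, y is the line along which they close (so a half turn about z gives the same grasp; the last joint's range is limited). The gripper opens to 85 mm and grips with 20 to 120 N. Pads are 22 mm wide; open, the fingers measure 114 mm over their backs; the gripper's body (76 mm by 85 mm) begins 54 mm behind the grasp point. The pads swing forward as they close: fully open they stand 13 mm farther back than shut.
Start: joints at [1.22, 0.383, 0.016, 1.37, -0.006, 1.388, -0.046], TCP at [0.177, -0.599, 0.239] pointing down, gripper open.
Joint ranges: [-2.95, 2.95], [-0.25, 2.06], [-1.52, 1.56], [0.18, 2.33], [-1.44, 4.58], [0.02, 2.06], [-3.01, 3.01]. Speed limits (rad/s): [2.39, 2.39, 3.01, 3.01, 3.14, 3.14, 3.14].

INTERFACE

Orientations are given as [roll, pitch, yaw] about the fixed x, y, z axes, in that order (R = Rz(yaw) Ry(pitch) Rx(roll)).
In Python, from plant import bot, effector, optics, close_job gives the robot as it stands. Calls block until the motion is done:
- bot.reach(position, orientation): joint-space move of the TCP to a pose.
- bot.move_linear(position, attitude=None, rate=0.15, max_force=None): straight line of the TCP; attitude=None keeps the orientation; rate is the mean speed in m/s. With max_force (N) it stops when the force on the tool has changed by that much, and returns True; else False.
- bot.goto_joints(angles): joint-space move.
- effector.release() and effector.close(newtons=None): open the fingers fully, or close them until they stop; newtons is the grip in N (None keeps the last).
- bot.hold(seconds).
- bot.ik(position, orientation): joint angles nearest the present ones, or None.
- bot.sense(): the state.
- optics.snapshot(name): name is "side" or "top" or "wrist"; returns the picture (480x640x3 uint8, red, green, blue); there is no depth.
- optics.calibration(name): a dict with "vertical_fov" (degrees; the focal length in pixels is half the picture's height over the tangent of half this angle, whatever the lens; pixels are square), "cx", "cy" (the principal point, pixels), "k1" (the pictures are not rectified: a ray, as slopes to the right and down, at radius r is drawn at 1 + k1 r^2 times it, then the intrinsics apply), "R" (3x3) and "t" (3): a world point X has camera coordinates R X + t; the wrist camera has in their place "hand_eye" (4x4, takes a point from camera to tool coordinates, whose origin is the TCP and whose axes are the flange's). Camera axes: x right, y down, z forward; pixel columns grow to the right and rows downward; lengths in m; the calibration is good to about 2 mm. A picture is of the moment at which its call begins: read the wrist's pose just before it. calibration takes no time and is no camera call.
A pose or a line that the arm cannot do raises bot.PlanningError and nothing moves.
- close_job(): hands the job in; it is judged then, once.
The state is a dict: "time_s": time; "joint_pos": joint angles; "dq": joint speeds; "effort": joint torques, N m; "tool_pos": TCP position; "eef_rot": TCP orientation; "ft_force": force on the tool from outside, world axes, zero at the start; "moment": the same for the moment, N m; "width": opening from 0.0 (shut) to 1.0 (fully open); "gripper_force": force on a finger pad.
Only numpy, scipy, OpenCV 4.12 (cv2) and the standard library are available. Lean on these libraries where they do the work, as an engineer would, in place of code of your own. Each camera call takes 0.05 s, during which the arm holds its last target. There are 200 camera calls.

## Working session

There is one attempt and no reset: what is moved stays moved. The work goes in short steps, each a Python script; the robot and the scene stay as the last script left them, time stands still between calls to the robot, and variables do not carry over. Pictures are saved under pics/ and viewed, at most 10 in all, crops included, and the job is handed in when it is done.

```bash
mkdir -p pics
cat > h.py <<'E'
import numpy as np, cv2
from plant import bot, effector, optics, close_job
def snap(n,f=None):
    s=bot.sense(); im=optics.snapshot(n)
    if f: cv2.imwrite('pics/'+f,im[:,:,::-1])
    return im,s
def reds(im,amin=15):
    h=cv2.cvtColor(im,cv2.COLOR_RGB2HSV)
    m=(((h[...,0]<6)|(h[...,0]>172))&(h[...,1]>150)&(h[...,2]>70)).astype(np.uint8)
    n,_,st,c=cv2.connectedComponentsWithStats(m)
    return [(np.round(c[i],1).tolist(),st[i,2:].tolist()) for i in range(1,n) if st[i,4]>=amin]
E
python3 - <<'E'
from h import *
for n in('top','side'):
    im,s=snap(n,n+'0.png'); print(n,reds(im)); c=optics.calibration(n); print({k:np.round(v,3).tolist() for k,v in c.items()})
c=optics.calibration('wrist'); print(c); print(s)
E
```

```text
top [([333.9, 221.1], [7, 7, 41]), ([159.5, 226.2], [8, 7, 46]), ([465.0, 250.3], [7, 7, 40]), ([517.1, 348.0], [8, 7, 42])]
{'vertical_fov': 50.011, 'cx': 327.198, 'cy': 238.607, 'k1': -0.032, 'R': [[-0.024, -1.0, 0.015], [-0.996, 0.023, -0.09], [0.089, -0.017, -0.996]], 't': [-0.003, 0.537, 1.154]}
side [([319.9, 181.7], [5, 5, 21]), ([335.4, 254.9], [6, 5, 23]), ([323.5, 340.7], [6, 6, 30]), ([237.2, 380.7], [7, 7, 34])]
{'vertical_fov': 44.105, 'cx': 319.463, 'cy': 248.926, 'k1': -0.199, 'R': [[0.994, -0.109, 0.003], [-0.067, -0.628, -0.775], [0.086, 0.77, -0.632]], 't': [-0.522, 0.099, 1.734]}
{'vertical_fov': 62.60882200577404, 'cx': 319.33609703534387, 'cy': 239.76517393948535, 'k1': -0.005131890176930501, 'hand_eye': array([[ 1.28636471e-03, -9.59153491e-01, -2.82883238e-01,
         7.33054601e-02],
       [ 9.99999083e-01,  1.11385237e-03,  7.70664752e-04,
        -1.14836113e-03],
       [-4.24095622e-04, -2.82883970e-01,  9.59154044e-01,
        -1.35215634e-01],
       [ 0.00000000e+00,  0.00000000e+00,  0.00000000e+00,
         1.00000000e+00]])}
{'time_s': 0.05, 'joint_pos': array([ 1.22011114,  0.38426632,  0.01639198,  1.37113533, -0.00630764,
        1.38821198, -0.04650246]), 'dq': array([-0.00010555, -0.00203558, -0.00027876, -0.00332433, -0.00174759,
        0.00097174,  0.0011449 ]), 'effort': array([ 2.60387533e-03, -6.29701352e+01,  8.48096106e-01, -3.73130107e+01,
        1.67419820e-02,  1.09800312e-02, -7.65357186e-05]), 'tool_pos': array([ 0.17728334, -0.59882538,  0.23826997]), 'eef_rot': array([-3.13962144e+00,  3.59265011e-05,  2.87828524e-01]), 'ft_force': array([ 0.37445085,  0.58882579, -0.25083723]), 'moment': array([0.00944521, 0.04417364, 0.03064197]), 'gripper_force': 0.0, 'width': 0.9994956431120761}
```

View pics/top0.png

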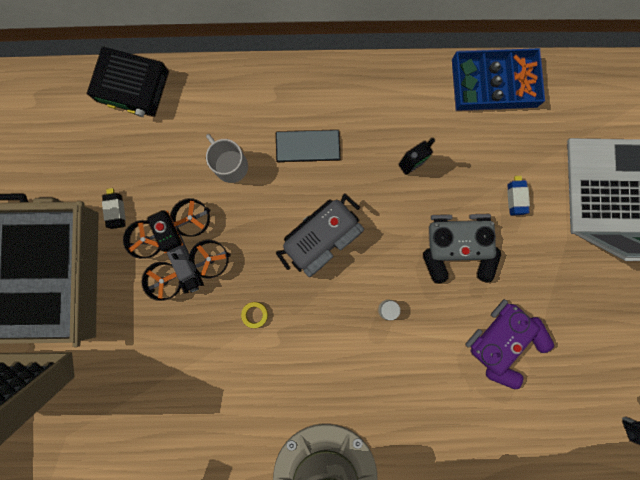

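View pics/side0.png

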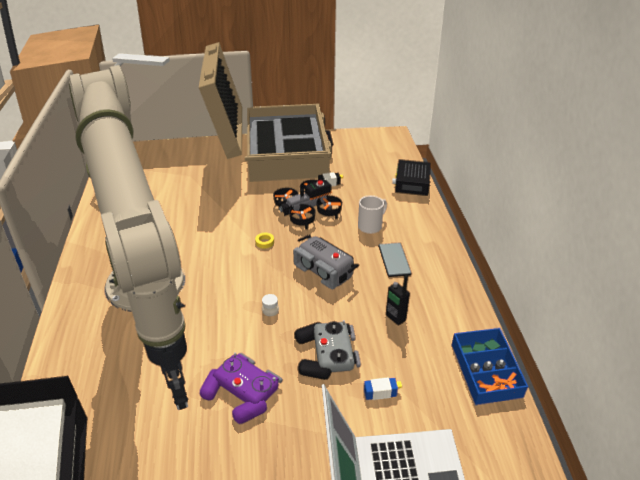

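The red buttons sit at these pixels (top view / side view):
- **Grey controller:** (465,250) / (323,341). Its black grips and light grey body match the description.
- **Purple look-alike:** (517,348) / (237,381). I'll leave this one alone.
- **Goggles:** (334,221) / (335,255).
- **Drone battery:** (159,226) / (320,182).

Next I'll triangulate them and confirm with an enlarged crop.

```bash
cat >> h.py <<'E'
def ray(n,uv,s=None):
    c=optics.calibration(n); f=240/np.tan(np.radians(c['vertical_fov']/2))
    K=np.array([[f,0,c['cx']],[0,f,c['cy']],[0,0,1]])
    p=cv2.undistortPoints(np.array([[uv]],float),K,np.array([c['k1'],0,0,0.])).ravel()
    d=np.array([*p,1])
    if 'hand_eye' in c:
        from scipy.spatial.transform import Rotation as Ro
        R=Ro.from_euler('xyz',s['eef_rot']).as_matrix(); H=c['hand_eye']
        return s['tool_pos']+R@H[:3,3], R@H[:3,:3]@d
    return -c['R'].T@c['t'], c['R'].T@d
def tri(rays):
    A=0;b=0
    for o,d in rays:
        d=d/np.linalg.norm(d); P=np.eye(3)-np.outer(d,d); A=A+P; b=b+P@o
    X=np.linalg.solve(A,b)
    return X,[round(1e3*np.linalg.norm(np.cross(X-o,d/np.linalg.norm(d))),1) for o,d in rays]
def plane(r,z): return r[0]+r[1]*(z-r[0][2])/r[1][2]
E
python3 - <<'E'
from h import *
for k,a,b in(('ctl',(465,250.3),(323.5,340.7)),('gog',(333.9,221.1),(335.4,254.9)),('drone',(159.5,226.2),(319.9,181.7)),('purple',(517.1,348),(237.2,380.7))):
    X,e=tri([ray('top',a),ray('side',b)]); print(k,X.round(4),e,np.hypot(X[0],X[1]).round(3))
for k,uv,z in(('mug',(225,160),.095),('handset',(420,155),.11),('jar',(390,310),.045),('stickL',(443,237),.066),('stickR',(486,237),.066)): print(k,plane(ray('top',uv),z).round(3))
im=cv2.imread('pics/top0.png')[200:400,400:600]
cv2.imwrite('pics/crop.png',cv2.resize(im,(600,600),interpolation=cv2.INTER_CUBIC))
E
```

```text
ctl [ 0.5003 -0.3254  0.0478] [np.float64(0.3), np.float64(0.3)] 0.597
gog [ 0.5688 -0.0306  0.0813] [np.float64(0.5), np.float64(0.5)] 0.57
drone [0.5654 0.3469 0.0902] [np.float64(0.3), np.float64(0.3)] 0.663
purple [ 0.2802 -0.4323  0.048 ] [np.float64(0.1), np.float64(0.1)] 0.515
mug [0.707 0.204 0.095]
handset [ 0.706 -0.22   0.11 ]
jar [ 0.372 -0.152  0.045]
stickL [ 0.53  -0.272  0.066]
stickR [ 0.528 -0.369  0.066]
```

View pics/crop.png

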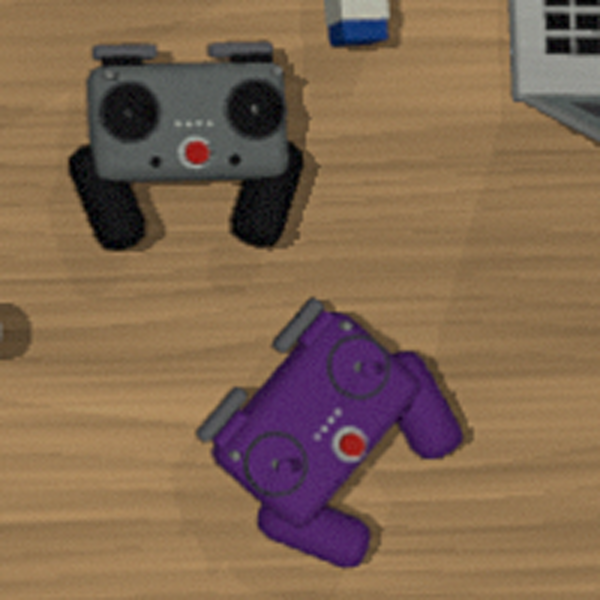

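Crop: the grey controller with black grips has its button at crop (197,153), and the purple look-alike's is at (350,445). I'm going for the grey one, with the fingers shut and a close look from above first.

```bash
cat >> h.py <<'E'
DOWN=[np.pi,0,0]
def look(xy,z,f=None):
    "two wrist views over the button -> its triangulated top centre"
    rs=[]
    for dx in(-.03,.03):
        bot.move_linear([xy[0]+dx,xy[1],z],DOWN,rate=.2); bot.hold(.2)
        im,s=snap('wrist',f if dx>0 else None); L=reds(im,60)
        c=max(L,key=lambda l:l[1][2]); print(L)
        rs.append(ray('wrist',c[0],s))
    return tri(rs),rs
E
python3 - <<'E'
from h import *
p=bot.sense()['tool_pos']
bot.move_linear([p[0],p[1],.34]); effector.close(20)
bot.reach([.47,-.325,.34],DOWN)
print(bot.sense()['time_s'])
(X,e),rs=look((.5003,-.3254),.20,'w1.png')
print(X.round(4),e,[plane(r,.053).round(4) for r in rs]); s=bot.sense(); print(s['time_s'],s['ft_force'],s['width'])
E
```

```text
3.175
[([320.3, 186.1], [23, 23, 416])]
[([320.3, 262.2], [22, 22, 379])]
[ 0.5004 -0.3255  0.0501] [np.float64(0.0), np.float64(0.0)] [array([ 0.5008, -0.3254,  0.053 ]), array([ 0.5014, -0.3255,  0.053 ])]
4.975 [ 0.22136075 -0.14223286 -0.05122359] -0.00010879967444104148
```

View pics/w1.png

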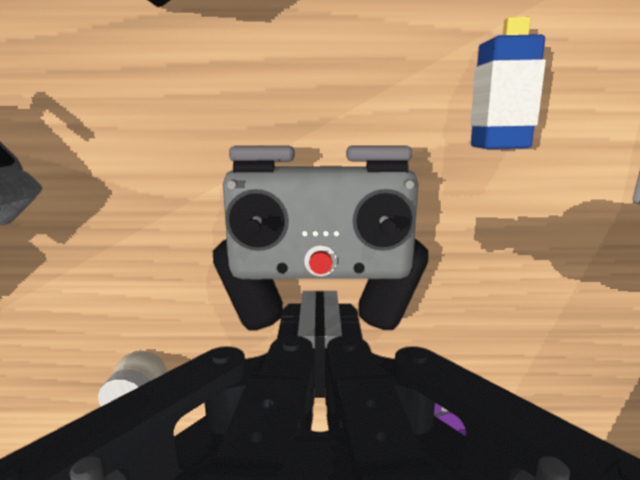

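The wrist view shows the grey controller's button at (320,262), and both views agree on (0.501, -0.3255) with its top at about 0.05. Pressing it now under force guard.

```bash
cat >> h.py <<'E'
def press(x,y,top,F=9):
    bot.move_linear([x,y,top+.008+.012],DOWN,rate=.12); bot.hold(.3)
    f0=bot.sense()['ft_force']
    r=bot.move_linear([x,y,top+.008-.0085],DOWN,rate=.012,max_force=F)
    s=bot.sense(); print('stopped',r,'tip z',s['tool_pos'][2]-.008,'dF',(s['ft_force']-f0).round(2))
    bot.hold(.2); s=bot.sense(); print('held tip z',s['tool_pos'][2]-.008,(s['ft_force']-f0).round(2))
    return s
E
python3 - <<'E'
from h import *
press(.501,-.3255,.053)
bot.move_linear([.501,-.3255,.2],rate=.12)
bot.move_linear([.471,-.3255,.2]);bot.hold(.2)
(X,e),rs=look((.501,-.3255),.20,'w2.png'); print(X.round(4),e); print(bot.sense()['time_s'])
E
```

```text
stopped True tip z 0.04700132445988825 dF [-1.75  1.09  8.73]
held tip z 0.04715187261801448 [-1.6   1.85  7.44]
[([321.1, 185.5], [23, 22, 401])]
[([320.1, 261.9], [21, 21, 335])]
[ 0.5007 -0.3254  0.0485] [np.float64(0.0), np.float64(0.0)]
11.225
```

Force and depth both point to the end stop: 8.7 N at tip 47.0 mm, which is 53 minus 4 of travel minus 2 of cap. The order matters, so I'll check with a light touch that the button now meets the finger about 4 mm lower, then go to the goggles.

Run:
```python
from h import *
bot.move_linear([.501,-.3255,.070],DOWN,rate=.15); bot.hold(.3)
r=bot.move_linear([.501,-.3255,.0535],rate=.01,max_force=2.0); print('touch',r,bot.sense()['tool_pos'][2]-.008)
r=bot.move_linear([.501,-.3255,.0535],rate=.01,max_force=9.0); print('firm',r,bot.sense()['tool_pos'][2]-.008)
bot.move_linear([.501,-.3255,.24],rate=.2)
bot.reach([.54,-.031,.24],DOWN)
(X,e),rs=look((.569,-.031),.24,'w3.png')
print(X.round(4),e,[plane(r,.086).round(4) for r in rs]); print(bot.sense()['time_s'])
```

```text
touch True 0.04817067931768065
firm False 0.04640906400395331
[([319.9, 184.0], [23, 23, 404])]
[([320.2, 259.8], [21, 21, 356]), ([635.7, 317.7], [9, 16, 112])]
[ 0.569  -0.0305  0.0835] [np.float64(0.0), np.float64(0.0)] [array([ 0.5693, -0.0304,  0.086 ]), array([ 0.5698, -0.0305,  0.086 ])]
17.5917
```

View pics/w3.png

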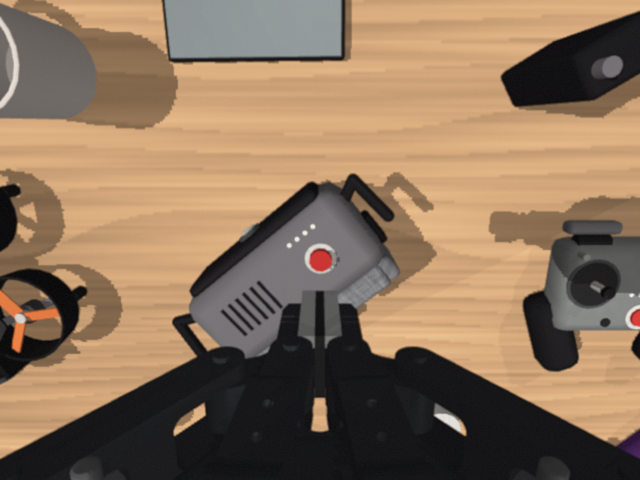

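The touch came at 48.2 mm, so the controller is on. In this view the goggles' button is at (320,260), which puts it at (0.5695, -0.0305). I'll press it the same way, check it, then look at the drone.

Run:
```python
from h import *
x,y,t=.5695,-.0305,.086
press(x,y,t)
bot.move_linear([x,y,t+.023],rate=.05); bot.hold(.3)
r=bot.move_linear([x,y,t+.0005],rate=.012,max_force=2.0); print('touch',r,bot.sense()['tool_pos'][2]-.008)
bot.move_linear([x,y,.25],rate=.2)
bot.reach([.536,.347,.25],DOWN)
(X,e),rs=look((.566,.347),.25,'w4.png')
print(X.round(4),e,[plane(r,.093).round(4) for r in rs]); print(bot.sense()['time_s'])
```

```text
stopped True tip z 0.07998807290183044 dF [-2.63  0.76  8.16]
held tip z 0.08013004683912772 [-2.51  0.54  8.93]
touch True 0.08116855795691305
[([320.5, 184.6], [22, 22, 389])]
[([321.5, 259.0], [21, 21, 347])]
[0.5653 0.3472 0.0909] [np.float64(0.0), np.float64(0.0)] [array([0.5656, 0.3472, 0.093 ]), array([0.566 , 0.3472, 0.093 ])]
26.7
```

View pics/w4.png

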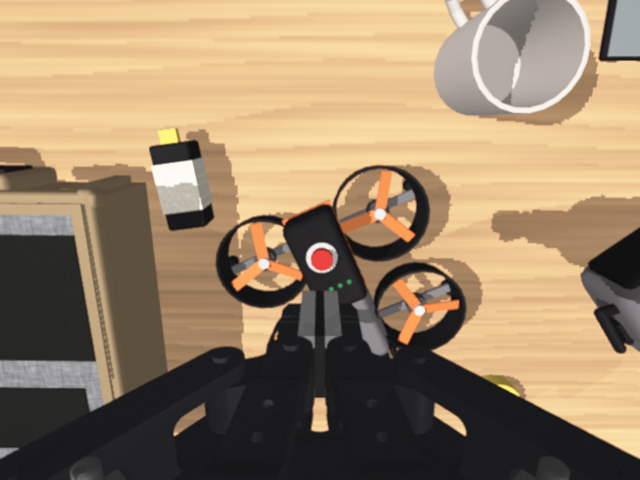

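The goggles' touch came at 81.2 mm (it was 86), so they are on. The drone's button is at (321,259) in this view, which puts it at (0.566, 0.347), and nothing near it stands in the way.

Run:
```python
from h import *
x,y,t=.566,.3472,.093
press(x,y,t)
bot.move_linear([x,y,t+.023],rate=.05); bot.hold(.3)
r=bot.move_linear([x,y,t+.0005],rate=.012,max_force=2.0); print('touch',r,bot.sense()['tool_pos'][2]-.008)
bot.move_linear([x,y,.28],rate=.2); bot.hold(.3)
im,s=snap('top','top1.png'); print(reds(im)); im,_=snap('side'); print(reds(im)); print(bot.sense()['time_s'])
```

```text
stopped True tip z 0.08715513046824994 dF [-1.85 -3.58  7.25]
held tip z 0.08726206957532182 [-2.51 -1.37  8.38]
touch True 0.08817801433815711
[([333.8, 221.2], [7, 7, 38]), ([159.9, 226.6], [7, 7, 38]), ([464.8, 250.5], [7, 6, 36]), ([516.9, 348.0], [8, 7, 42])]
[([319.6, 182.4], [4, 4, 15]), ([323.4, 341.4], [6, 4, 21]), ([237.2, 380.7], [7, 7, 34])]
33.7417
```

The drone's touch at 88.2 mm (it was 93) shows its button is in. The buttons' pixels have barely moved and the hand is 17 cm clear, so I'm handing in.

```bash
python3 -c "
from h import *
print(close_job())"
```

```text
the job is handed in; nothing more can be done
None
```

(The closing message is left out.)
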